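# Click the dish-rack stop home beside the glass saucer

### The arm

A 7-joint arm with a two-finger parallel gripper is mounted at the origin on the work surface. World frame = base frame: x ahead of the robot, y to its left, z up, the work surface at z = 0. Lengths are in m, angles in rad, forces in N, time in s.
With the tool pointing down it reaches from about 0.425 to 0.95 m from the base axis. Payload 16.7 kg.
Tool frame: the origin (TCP) lies between the finger pads; the fingertips stand 17 mm ahead of it and the grasp point (between the pads) lies 2 mm behind it; z points along the fingers, y is the direction in which the jaws open and shut (so a half turn about z gives the same grasp; the last joint's range is limited). The gripper opens to 94 mm and grips with 3 to 60 N. Pads are 16 mm wide; open, the fingers measure 119 mm over their backs; the gripper's body (75 mm by 177 mm) begins 78 mm behind the grasp point.
Start: joints at [1.141, 0.426, 0.074, 1.606, -0.034, 1.111, -0.067], TCP at [0.187, -0.649, 0.222] pointing down, gripper open.
Joint ranges: [-2.85, 2.85], [-0.5, 2.14], [-1.23, 1.37], [0.21, 2.46], [-1.02, 4.16], [0.16, 2.05], [-2.73, 2.73]. Speed limits (rad/s): [1.89, 1.89, 2.39, 2.39, 3.01, 3.01, 3.01].

### API

Orientations are given as a rotation vector (axis times angle).
In Python, from workcell import status, vision, workorder gives the robot as it stands. The module is installed in compiled form; this text tells all that it offers.
- The arm moves only by the shell command python3 -m pendant 'ROWS' [FORCE]. ROWS is a JSON object of lists of equal length, an entry for each row: "hand": the opening, from 0 (shut) to 1 (fully open); "dp": the shift along the tool's x, y, z in cm, a list of three; "rot": the turn, a rotation vector about the tool's x, y, z in degrees, a list of three. A call has 1 to 5 rows; each row is the pose to reach, as a shift and turn from the pose commanded when the call began, along the tool's axes at that moment; what a row does not reach only later rows make up. A row lasts 1/12 s, in which the tool goes at most 41.7 mm and 7.16 degrees, less where a joint would pass 70% of its speed; a pose out of reach is approached as far as the arm can. A call with a gripper value outside its range is refused whole. The fingers move at their own pace and stop on an object; FORCE is the grip in N (left out, the last holds). Time passes only in rows, so rows that repeat a pose let the fingers close. It gives the time, the measured TCP pose, the force and the opening at its end, in the units of the state.
- status.sense(): the state, without advancing time (a new reading comes with each control period).
- vision.capture(name): name is "scene" or "top"; returns the picture (420x560x3 uint8, blue, green, red); there is no depth.
- vision.get_calibration(name): a dict with "K" (3x3 intrinsics, pixels), "xyz" and "orientation" of the camera in the world. Camera axes: x right, y up, looking along -z (the intrinsics and any distortion apply to the point x, -y, -z); pixel columns grow to the right and rows downward; lengths in m; the calibration is good to about 2 mm. A picture is of the moment at which its call begins. get_calibration takes no time and is no camera call.
- workorder.hand_in(): hands the job in, once; it reports no verdict.
The state is a dict: "time": time; "joints": joint angles; "joint_velocities": joint speeds; "joint_efforts": joint torques, N m; "ee_pos": TCP position; "ee_rot": TCP orientation; "wrist_force": force on the tool from outside, world axes, zero at the start; "torque": the same for the moment, N m; "width": finger opening in m.
Only numpy, scipy, OpenCV 4.12 (cv2) and the standard library are available. Lean on these libraries where they do the work, as an engineer would, in place of code of your own. Each camera call takes 0.05 s, during which the arm holds its last target.

### The job

On the front rail of the dish rack, push the sliding stop along towards the glass saucer until it clicks into the notch of the saucer holder's clip, and not on past it, so that the saucer cannot tip over; then leave it there and take the fingers clear. Just push the stop's upright tab gently with the fingertips or the side of the fingers: grip and lift nothing, and leave the saucer, cups and other things where they stand.

Things in the scene. Friction and masses are not known exactly. Their poses are not given: they have to be found in the camera images.
- rack: white plastic dish rack, fixed: tray 220 x 420 mm, wall 45 mm high, and an aluminium rail along its front (the robot's side). Origin on the sill; x points away from the robot, across the rack, y along the rail. The rail is 30 mm wide, 400 mm long, its centre line 130 mm in front (-x) of the origin, its top 70 mm above the sill; its end posts rise to 74 mm
- stop (a joint): travel of the sliding stop along the rail, in m: 0 at the rail's right-hand end (-y of the rack), growing towards the saucer (+y of the rack), limit 0.29. It slides against about 1 N of friction and cannot be lifted off
- stop_tab (a point): centre of the stop's upright push tab, a white plate 40 mm wide across the rail (x), 10 mm thick along it (y); its lower edge is 28 mm below this point, its top edge 30 mm above (150 mm above the sill). Axes as the rack's. Push on its -y face. Under it a shoe 30 mm long; at the level of the lower edge a slim arm with a pad reaches 93 mm back (+x) over the tray, to stand beside the saucer
- stop_foot (a point): centre of the stop's spring pin, a 10 mm thick steel round lying across the rail under the tab and sticking out 15 mm to the tab's front (-x). It moves with the stop (not with the pin's rise). Axes as the rack's
- pawl (a joint): rise of the stop's spring pin in m: 0 down (on the flat rail or in the notch), about 0.003 at the top of the first ridge and 0.0075 at the top of the second. Its spring presses it down with 5 N, and 0.2 N more per mm of rise
- notch (a point): the notch of the saucer holder's clip: when the stop is clicked in, point stop_foot lies here within about 1.5 mm. Axes as the rack's; 75 mm above the sill. Round ridges cross the rail 12 mm before (-y) and 11 mm after (+y) it: the first, broad and 3 mm high, takes a push of about 5 N, then the stop jumps into the notch; the second, 7.5 mm high, takes about 16 N, so it feels firm
- holder: white plastic saucer holder, fixed on the rack, seen as a clip on the rail's front edge with the two ridges (about 30 mm long across the rail, 23 mm apart) and, joined under the rail, a low cradle in the tray with four pegs in which the saucer stands. Origin at the notch, on the rail's centre line and top
- saucer: clear glass saucer, 110 mm across and 8 mm thick, standing on edge in the saucer holder, loose. Origin at its centre; its flat sides face along y of the rack. In the rack's directions it stands 26 mm in +y from the notch and 120 mm in +x, its top about 128 mm above the sill
- cup_a: white espresso cup, 60 mm across, 55 mm high, in the back of the rack; origin under its foot
- cup_b: a second, equal espresso cup; origin under its foot
- spoons: steel teaspoon holder, 50 mm across, 85 mm high, spoons up to 140 mm, in the back of the rack; origin under its foot
- canister: orange plastic canister with closed screw lid, 80 mm across, 120 mm high, in the back left of the rack; origin under its foot
- soap: clear soap bottle, 60 mm across, 170 mm high, on the sill left of the rack; origin under its foot
- bowl: blue ceramic bowl, 120 mm across, 50 mm high, on the sill right of the rack; origin under its foot
- sponge: cork scrubbing block 70 x 110 x 28 mm on the sill right of the rack; origin under it

How it is judged:
By the outcome, as a careful person would: the job done as asked, in the order asked, and still so for the second after the job is handed in, with the robot touching nothing.
It also fails if it takes over 38 s, if anything falls off the work surface, if the arm or the gripper's body presses on something with over 40 N, if the wrist force passes 120 N, or if a joint passes its speed limit or range.

## Working session

There is one attempt and no reset: what is moved stays moved. The work goes in short steps, Python scripts to look and compute and a shell command to move; the robot and the scene stay as the last step left them, time stands still between calls to the robot, and variables do not carry over. Pictures are saved under pics/ and viewed, and the job is handed in when it is done.

```bash
mkdir -p pics
python3 - <<'E'
from workcell import status, vision
import cv2
print(status.sense())
for n in ("scene","top"):
    cv2.imwrite(f"pics/{n}0.png",vision.capture(n)); print(n,vision.get_calibration(n))
E
```

```text
{'time': 0.0, 'joints': array([ 1.14048075,  0.42669517,  0.07380997,  1.60660659, -0.03411254,
        1.11076926, -0.06710294]), 'joint_velocities': array([-0.00103105, -0.00174618,  0.00010747,  0.00043268, -0.00091522,
        0.00112046,  0.00018414]), 'joint_efforts': array([ 7.27807310e-04, -9.35842180e+01,  3.66684750e+00, -4.54204273e+01,
       -4.90807649e-02,  2.03015126e-02,  8.08440768e-05]), 'ee_pos': array([ 0.18695717, -0.64816821,  0.22179912]), 'ee_rot': array([-3.10948985e+00, -4.39483878e-01,  3.60694823e-04]), 'wrist_force': array([0.09911354, 0.23461534, 0.55313544]), 'torque': array([ 0.00941938, -0.01633686,  0.018779  ]), 'width': 0.09419076583711798}
scene {'K': array([[445.48609801,   0.        , 282.21918166],
       [  0.        , 445.48609801, 200.73853445],
       [  0.        ,   0.        ,   1.        ]]), 'xyz': array([1.31872158, 0.46282842, 1.05799347]), 'orientation': array([0.42808977, 0.79195838, 2.00320081])}
top {'K': array([[475.36091899,   0.        , 286.25334886],
       [  0.        , 475.36091899, 201.85182027],
       [  0.        ,   0.        ,   1.        ]]), 'xyz': array([ 0.47078609, -0.01450415,  1.22142512]), 'orientation': array([ 0.09055714, -0.06615599, -1.56441473])}
```

View pics/scene0.png

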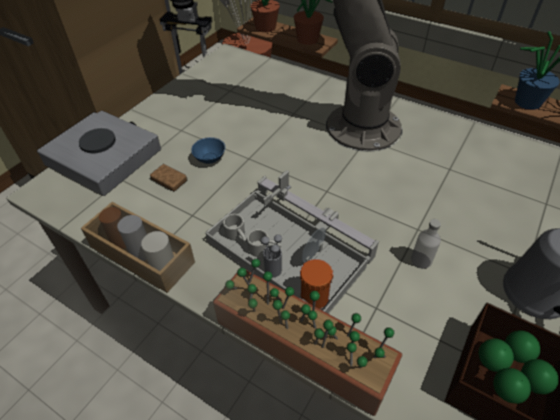

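View pics/top0.png

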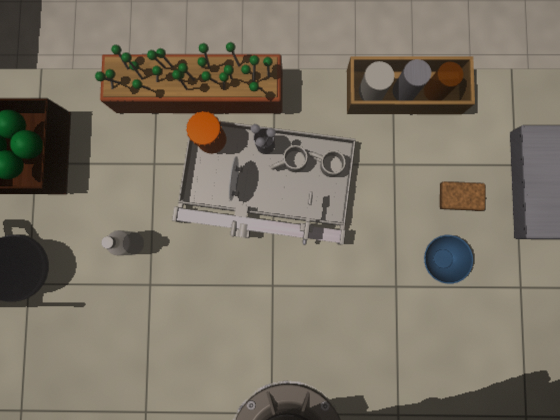

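Run:
```python
import cv2
a=cv2.imread("pics/top0.png")[110:250,165:365]; cv2.imwrite("pics/top0z.png",cv2.resize(a,None,fx=4,fy=4,interpolation=cv2.INTER_CUBIC))
a=cv2.imread("pics/scene0.png")[165:295,200:385]; cv2.imwrite("pics/scene0z.png",cv2.resize(a,None,fx=4,fy=4,interpolation=cv2.INTER_CUBIC))
```

```text
(no output)
```

View pics/top0z.png

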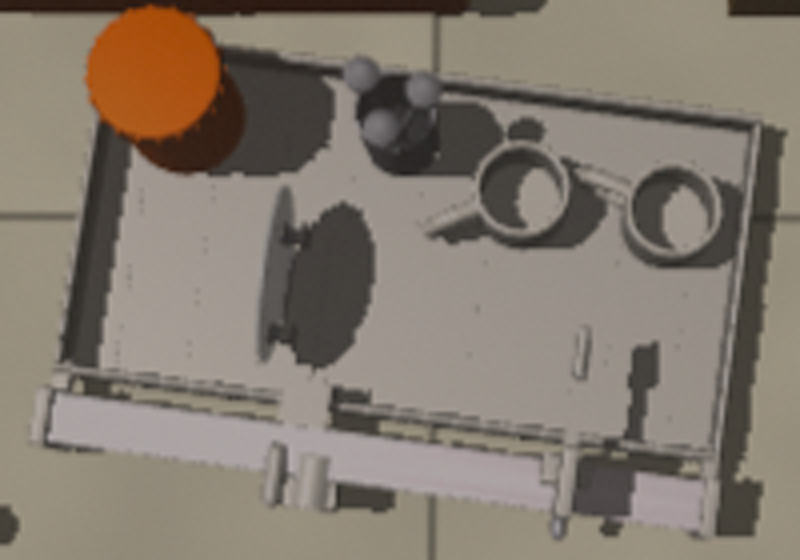

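View pics/scene0z.png

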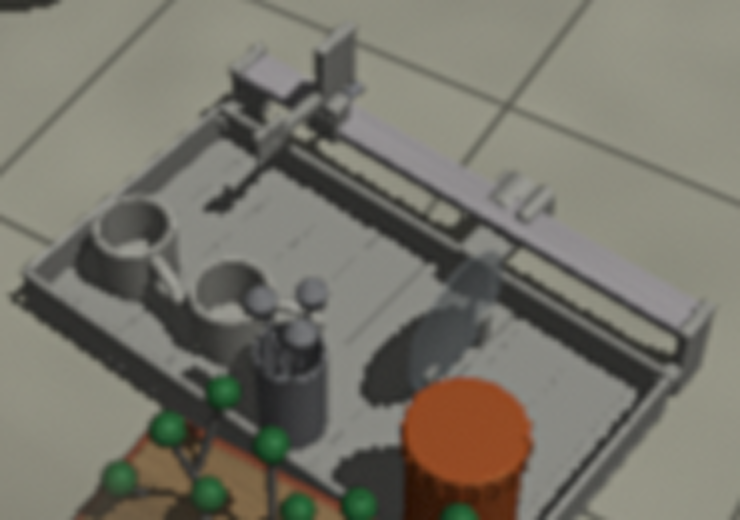

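```bash
cat > h.py <<'E'
import numpy as np
from workcell import vision
from scipy.spatial.transform import Rotation as R
def ray(n,u,v):
    c=vision.get_calibration(n);K=c["K"]
    d=np.array([(u-K[0,2])/K[0,0],-(v-K[1,2])/K[1,1],-1.])
    d=R.from_rotvec(c["orientation"]).apply(d); return np.array(c["xyz"]),d/np.linalg.norm(d)
def plane(n,u,v,z):
    o,d=ray(n,u,v); return o+d*(z-o[2])/d[2]
def tri(p,q):
    o1,d1=ray("top",*p);o2,d2=ray("scene",*q)
    t=np.linalg.lstsq(np.c_[d1,-d2],o2-o1,rcond=None)[0]
    a=o1+t[0]*d1;b=o2+t[1]*d2
    return (a+b)/2,np.linalg.norm(a-b)
T=lambda x,y:(165+(x+.5)/4-.5,110+(y+.5)/4-.5)
S=lambda x,y:(200+(x+.5)/4-.5,165+(y+.5)/4-.5)
E
python3 - <<'E'
from h import *
np.set_printoptions(precision=4,suppress=True)
for n,p,z in [("railL",(40,415),.072),("railR",(710,505),.072),("ridge2",(275,474),.0775),("ridge1",(313,482),.073),("tabtopfront",(565,515),.15),("tabtopback",(572,446),.15),("pinfront",(558,527),.075),("saucer",(278,275),.128),("padend",(582,352),.092)]:
    print(n,plane("top",*T(*p),z))
for n,p,z in [("tabL",(320,60),.15),("tabR",(354,30),.15),("railR",(250,65),.072),("railL",(700,310),.072)]:
    print("S",n,plane("scene",*S(*p),z))
print(tri(T(565,515),S(354,30)),tri(T(572,446),S(320,60)),tri(T(313,506),S(522,178)),tri(T(275,503),S(545,195)))
E
```

```text
railL [0.5566 0.2752 0.072 ]
railR [ 0.5041 -0.1314  0.072 ]
ridge2 [0.5212 0.1307 0.0775]
ridge1 [0.5167 0.1082 0.073 ]
tabtopfront [ 0.4958 -0.0421  0.15  ]
tabtopback [ 0.5346 -0.046   0.15  ]
pinfront [ 0.4903 -0.0398  0.075 ]
saucer [0.6347 0.1245 0.128 ]
padend [ 0.5943 -0.0536  0.092 ]
S tabL [ 0.5407 -0.0374  0.15  ]
S tabR [ 0.5009 -0.0326  0.15  ]
S railR [ 0.5071 -0.1246  0.072 ]
S railL [0.5476 0.2756 0.072 ]
(array([ 0.4946, -0.0398,  0.1415]), np.float64(0.005763226697451237)) (array([ 0.534 , -0.0443,  0.1411]), np.float64(0.004432141747364132)) (array([0.5012, 0.1105, 0.069 ]), np.float64(0.004740405183448641)) (array([0.5037, 0.1328, 0.0654]), np.float64(0.0018697194441267668))
```

Run:
```python
import cv2,numpy as np
t=cv2.imread("pics/top0.png");s=cv2.imread("pics/scene0.png")
z=lambda a:cv2.resize(a,(400,300),interpolation=cv2.INTER_NEAREST)
def c(im,x,y): return z(im[y:y+30,x:x+40])
o=np.vstack([np.hstack([c(t,222,212),c(t,287,212)]),np.hstack([c(s,310,200),c(s,262,168)])])
cv2.imwrite("pics/z1.png",np.clip(o*1.3,0,255))
```

```text
[ WARN:0@0.072] global loadsave.cpp:1063 imwrite_ Unsupported depth image for selected encoder is fallbacked to CV_8U.
```

View pics/z1.png

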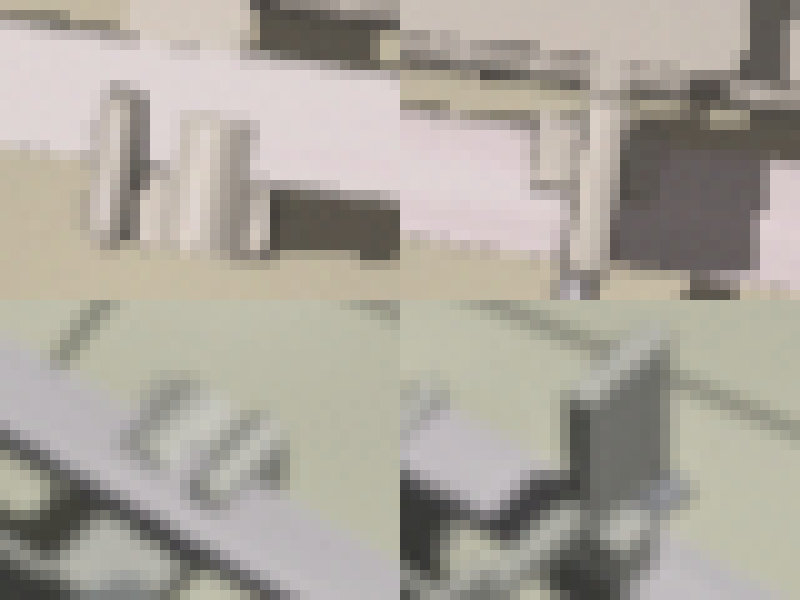

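Run:
```python
from h import *
np.set_printoptions(precision=4,suppress=True)
a=np.array([.128,.9918,0]); x=np.array([.9918,-.128,0])
for n,p,z in [("r2",(233.5,228.5),.0775),("r1",(243,230),.073),("pin",(304.5,240.5),.075),("tabtop front",(306.5,238.5),.15),("tabtop back",(308.2,221.5),.15)]:
    P=plane("top",*p,z); print(n,P,P@a,P@x)
print(tri((306.5,238.5),(288.2,172.5)), tri((308.2,221.5),(279.7,179)))
P=plane("scene",288.5,187,.075);print("pin S",P,P@a,P@x)
for p,z in [((316.5,243-33),.073),((323.5,215),.0775)]:
    P=plane("scene",*p,z);print("ridge S",P,P@a,P@x)
r=R.from_rotvec([-3.10949,-.43948,.00036]);print(r.as_matrix())
for f in (.075,):
  tgt=np.array([.518,-.042,.128])-a*.065-np.array([0.18696,-.64817,.2218]); print(tgt, r.inv().apply(tgt))
```

```text
r2 [0.5203 0.1304 0.0775] 0.19589762832683302 0.49933516113449
r1 [0.517  0.1079 0.073 ] 0.17316121383986743 0.49892868332385537
pin [ 0.4924 -0.0407  0.075 ] 0.02264400421650064 0.4936127477658148
tabtop front [ 0.4955 -0.0435  0.15  ] 0.0202942781794281 0.4970287841717502
tabtop back [ 0.5338 -0.0473  0.15  ] 0.021445272897705488 0.5354429249313485
(array([ 0.494 , -0.0407,  0.1391]), np.float64(0.007138222230097486)) (array([ 0.5329, -0.0452,  0.1423]), np.float64(0.005264107171863726))
pin S [ 0.4899 -0.038   0.075 ] 0.025050312540605937 0.49073470020758914
ridge S [0.5271 0.0811 0.073 ] 0.14792115798353409 0.5123869355999601
ridge S [0.5373 0.1096 0.0775] 0.17749974628721701 0.5188284201324892
[[ 0.9608  0.2771 -0.0004]
 [ 0.2771 -0.9608  0.0012]
 [-0.0001 -0.0012 -1.    ]]
[ 0.3227  0.5417 -0.0938] [ 0.4602 -0.4309  0.0943]
```

```bash
Z='[0,0,0]'
python3 -m pendant '{"hand":[0,0,0,0,0],"dp":[[1.5,-1.45,0],[4,-3.9,0],[6.5,-6.3,0],[9,-8.7,0],[11.5,-11.1,0]],"rot":[[0,0,0],[0,0,0],[0,0,0],[0,0,0],[0,0,0]]}' 10
python3 -m pendant '{"hand":[0,0,0,0,0],"dp":[[2.5,-2.4,0],[5,-4.8,0],[7.5,-7.2,0],[10,-9.6,0],[12.5,-12,0]],"rot":[[0,0,0],[0,0,0],[0,0,0],[0,0,0],[0,0,0]]}'
python3 -m pendant '{"hand":[0,0,0,0,0],"dp":[[2.5,-2.4,0],[5,-4.8,0],[7.5,-7.2,0],[10,-9.6,0],[12.5,-12,0]],"rot":[[0,0,0],[0,0,0],[0,0,0],[0,0,0],[0,0,0]]}'
python3 -m pendant '{"hand":[0,0,0,0,0],"dp":[[2.5,-2.4,0],[5,-4.8,0],[7.5,-7.2,0],[9,-8.8,0],[10,-9.8,0]],"rot":[[0,0,-5],[0,0,-10],[0,0,-15],[0,0,-20],[0,0,-25]]}'
```

```text
time: 0.52
ee_pos: [0.2671, -0.5084, 0.2221]
ee_rot: [-3.11, -0.439, 0.0]
wrist_force: [1.0, -0.4, 0.5]
width: 0.0643
time: 0.93
ee_pos: [0.354, -0.3585, 0.2224]
ee_rot: [-3.111, -0.439, 0.0]
wrist_force: [-0.3, -0.7, -0.4]
width: 0.0308
time: 1.35
ee_pos: [0.4409, -0.2085, 0.2225]
ee_rot: [3.111, 0.439, -0.0]
wrist_force: [0.3, -0.7, 1.0]
width: 0.0007
time: 1.77
ee_pos: [0.5103, -0.0853, 0.2223]
ee_rot: [-2.937, -1.113, -0.0]
wrist_force: [-0.1, -0.1, -0.4]
width: 0.0008
```

```bash
python3 -m pendant '{"hand":[0,0,0,0,0],"dp":[[0,0,0],[0,0,0],[0,0,0],[0,0,0],[0,0,0]],"rot":[[0,0,-6],[0,0,-12],[0,0,-18],[0,0,-24],[0,0,-30]]}'
python3 -m pendant '{"hand":[0,0,0,0],"dp":[[0,0,0],[0,0,0],[0,0,0],[0,0,0]],"rot":[[0,0,-6],[0,0,-11.5],[0,0,-11.5],[0,0,-11.5]]}'
python3 - <<'E'
from h import *
from workcell import status
import cv2
s=status.sense();m=R.from_rotvec(s["ee_rot"]).as_matrix();print(m,s["ee_pos"])
t=np.array([.509,-.0879,.127])-s["ee_pos"];print(m.T@t*100)
t=vision.capture("top");c=vision.capture("scene")
cv2.imwrite("pics/z2.png",np.vstack([cv2.resize(t[160:260,190:340],(750,500))[:300*1+200],cv2.resize(c[150:250,220:370],(750,500))])[::1][:1000])
cv2.imwrite("pics/z2t.png",cv2.resize(t[150:260,190:340],(750,550)));cv2.imwrite("pics/z2s.png",cv2.resize(c[110:250,200:390],(760,560)))
E
```

```text
time: 2.18
ee_pos: [0.5092, -0.0882, 0.2223]
ee_rot: [-2.551, -1.833, 0.001]
wrist_force: [0.3, 0.4, -0.2]
width: 0.0005
time: 2.52
ee_pos: [0.5093, -0.0884, 0.2223]
ee_rot: [-2.364, -2.069, 0.0]
wrist_force: [0.6, -0.7, -0.3]
width: 0.0002
[[ 1.32327447e-01  9.91205993e-01 -3.55946461e-04]
 [ 9.91206043e-01 -1.32327377e-01  2.15407698e-04]
 [ 1.66411939e-04 -3.81320634e-04 -9.99999913e-01]] [ 0.5092633  -0.0883605   0.22231244]
[ 0.04057498 -0.02855747  9.53126289]
```

View pics/z2t.png

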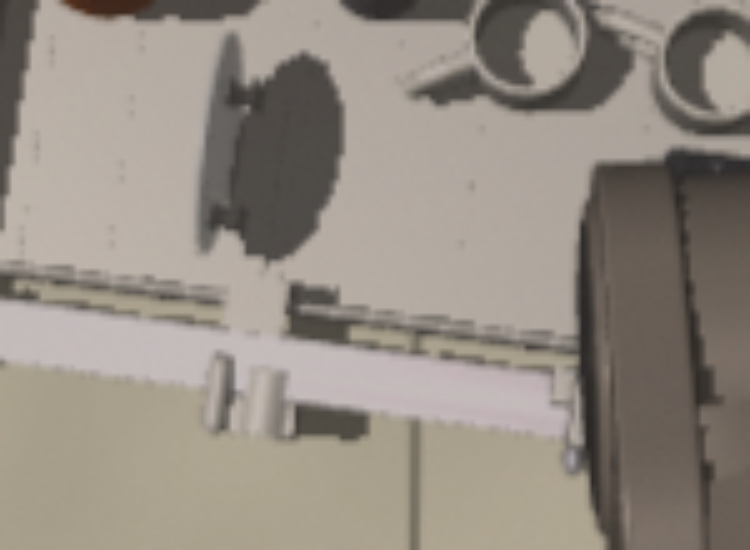

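View pics/z2s.png

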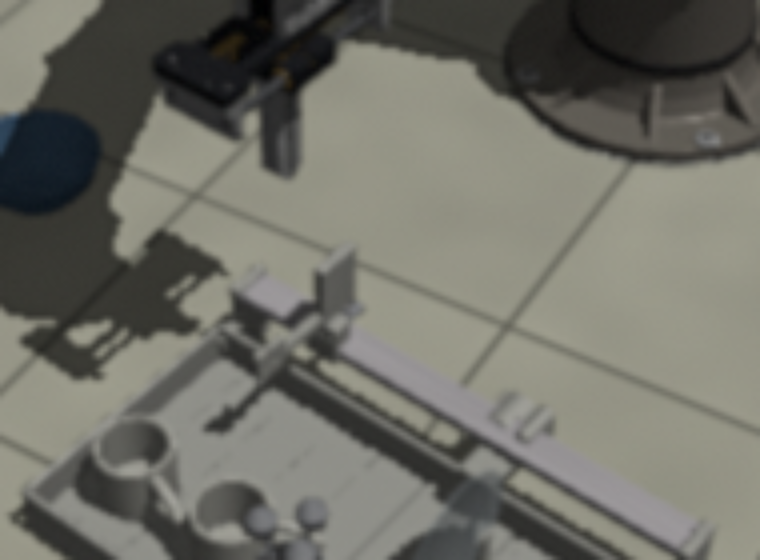

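```bash
python3 -m pendant '{"hand":[0,0,0,0,0],"dp":[[0,0,2],[0,0,4.5],[0,0,7],[0,0,9],[0,0,9.5]],"rot":[[0,0,0],[0,0,0],[0,0,0],[0,0,0],[0,0,0]]}'
python3 - <<'E'
from h import *
import cv2
c=vision.capture("scene")
cv2.imwrite("pics/z3s.png",cv2.resize(c[110:250,200:390],(760,560)))
E
```

```text
time: 3.03
ee_pos: [0.5078, -0.0881, 0.1247]
ee_rot: [-2.36, -2.069, 0.004]
wrist_force: [-0.8, -1.1, -0.6]
width: 0.0003
```

View pics/z3s.png

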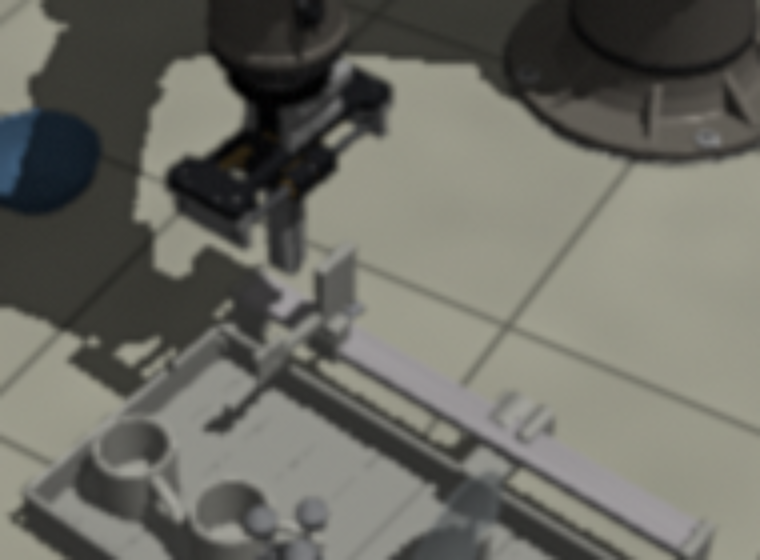

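```bash
python3 -m pendant '{"hand":[0,0,0,0,0],"dp":[[0.8,0,0],[1.6,0,0],[2.2,0,0],[2.6,0,0],[3,0,0]],"rot":[[0,0,0],[0,0,0],[0,0,0],[0,0,0],[0,0,0]]}'
python3 -m pendant '{"hand":[0,0,0,0,0],"dp":[[0.3,0,0],[0.6,0,0],[0.9,0,0],[1.2,0,0],[1.5,0,0]],"rot":[[0,0,0],[0,0,0],[0,0,0],[0,0,0],[0,0,0]]}'
python3 -m pendant '{"hand":[0,0,0,0,0],"dp":[[0.5,0,0],[1,0,0],[1.5,0,0],[2,0,0],[2.5,0,0]],"rot":[[0,0,0],[0,0,0],[0,0,0],[0,0,0],[0,0,0]]}'
python3 - <<'E'
from h import *
import cv2
t=vision.capture("top");c=vision.capture("scene")
cv2.imwrite("pics/z4.png",np.hstack([cv2.resize(t[160:260,200:340],(392,280)),cv2.resize(c[130:230,240:380],(392,280))]))
E
```

```text
time: 3.5
ee_pos: [0.5138, -0.0577, 0.1283]
ee_rot: [2.359, 2.073, 0.001]
wrist_force: [0.5, -0.1, -0.5]
width: 0.0007
time: 3.92
ee_pos: [0.5153, -0.0436, 0.1276]
ee_rot: [2.361, 2.073, 0.0]
wrist_force: [1.0, -1.2, 1.0]
width: 0.0003
time: 4.33
ee_pos: [0.5186, -0.0182, 0.1275]
ee_rot: [-2.36, -2.073, -0.0]
wrist_force: [0.8, -1.8, 0.1]
width: 0.0001
```

View pics/z4.png

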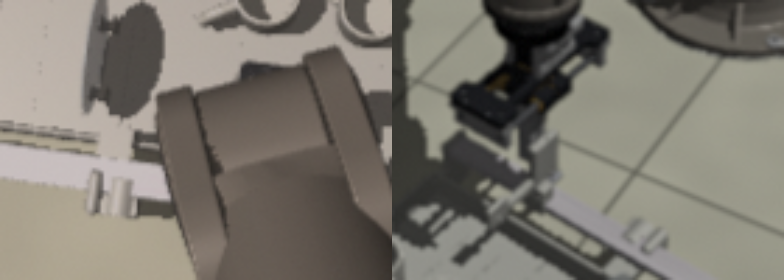

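```bash
python3 -m pendant '{"hand":[0,0,0,0,0],"dp":[[0.8,0,0],[1.6,0,0],[2.4,0,0],[3.2,0,0],[4,0,0]],"rot":[[0,0,0],[0,0,0],[0,0,0],[0,0,0],[0,0,0]]}'
python3 -m pendant '{"hand":[0,0,0,0,0],"dp":[[0.8,0,0],[1.6,0,0],[2.4,0,0],[3,0,0],[3.4,0,0]],"rot":[[0,0,0],[0,0,0],[0,0,0],[0,0,0],[0,0,0]]}'
python3 - <<'E'
from h import *
import cv2
t=vision.capture("top");c=vision.capture("scene")
cv2.imwrite("pics/z5.png",np.hstack([cv2.resize(t[160:260,200:340],(392,280)),cv2.resize(c[160:230,280:380],(400,280),interpolation=cv2.INTER_NEAREST)]))
E
```

```text
time: 4.85
ee_pos: [0.5236, 0.0218, 0.1274]
ee_rot: [-2.36, -2.073, 0.0]
wrist_force: [0.1, -1.8, -1.1]
width: 0.0007
time: 5.27
ee_pos: [0.5281, 0.0556, 0.1275]
ee_rot: [-2.36, -2.074, -0.0]
wrist_force: [-0.8, -0.8, 0.6]
width: 0.0006
```

View pics/z5.png

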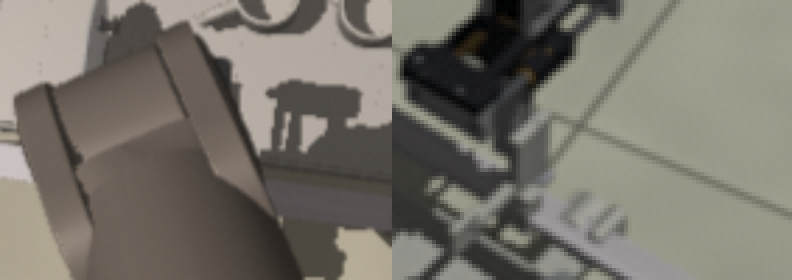

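```bash
python3 -m pendant '{"hand":[0,0,0,0,0],"dp":[[0.5,0,0],[0.9,0,0],[1.3,0,0],[1.6,0,0],[1.8,0,0]],"rot":[[0,0,0],[0,0,0],[0,0,0],[0,0,0],[0,0,0]]}'
python3 -m pendant '{"hand":[0,0],"dp":[[0.2,0,0],[0.3,0,0]],"rot":[[0,0,0],[0,0,0]]}'
python3 -m pendant '{"hand":[0,0],"dp":[[0.2,0,0],[0.3,0,0]],"rot":[[0,0,0],[0,0,0]]}'
python3 -m pendant '{"hand":[0,0],"dp":[[0.1,0,0],[0.2,0,0]],"rot":[[0,0,0],[0,0,0]]}'
python3 -m pendant '{"hand":[0,0],"dp":[[0.1,0,0],[0.2,0,0]],"rot":[[0,0,0],[0,0,0]]}'
python3 - <<'E'
from h import *
import cv2
c=vision.capture("scene")
cv2.imwrite("pics/z6.png",cv2.resize(c[160:230,280:380],(800,560),interpolation=cv2.INTER_NEAREST))
E
```

```text
time: 5.78
ee_pos: [0.5305, 0.0728, 0.1276]
ee_rot: [2.36, 2.073, 0.0]
wrist_force: [0.5, -2.0, -0.3]
width: 0.0007
time: 5.95
ee_pos: [0.5308, 0.0756, 0.1275]
ee_rot: [-2.36, -2.073, -0.0]
wrist_force: [0.3, -0.3, 0.1]
width: 0.0004
time: 6.12
ee_pos: [0.5312, 0.0785, 0.1275]
ee_rot: [-2.361, -2.073, -0.0]
wrist_force: [0.3, -1.7, -0.2]
width: 0.0004
time: 6.28
ee_pos: [0.5314, 0.0803, 0.1275]
ee_rot: [2.36, 2.073, 0.0]
wrist_force: [0.5, -1.4, 0.6]
width: 0.0004
time: 6.45
ee_pos: [0.5317, 0.0823, 0.1275]
ee_rot: [2.36, 2.073, 0.0]
wrist_force: [0.1, -1.9, 0.2]
width: 0.0004
```

View pics/z6.png

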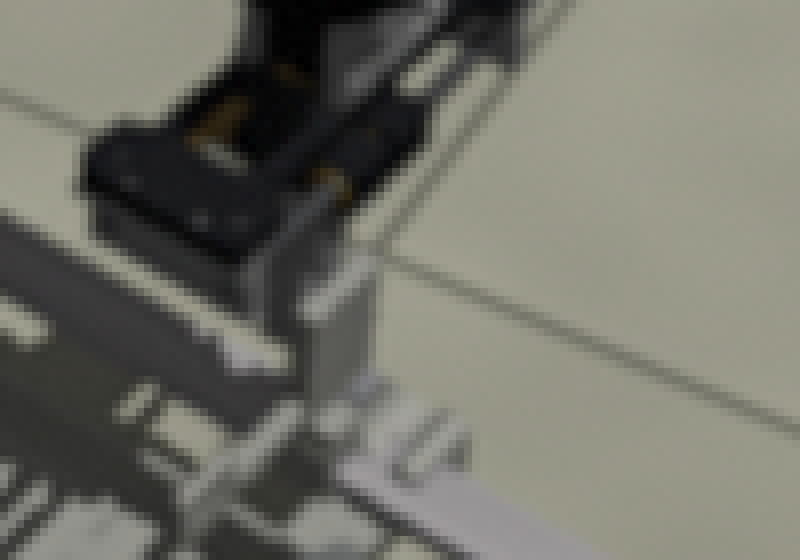

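```bash
for i in 1; do :; done
python3 -m pendant '{"hand":[0,0],"dp":[[0.1,0,0],[0.2,0,0]],"rot":[[0,0,0],[0,0,0]]}'
python3 -m pendant '{"hand":[0,0],"dp":[[0.1,0,0],[0.1,0,0]],"rot":[[0,0,0],[0,0,0]]}'
python3 -m pendant '{"hand":[0,0],"dp":[[0.1,0,0],[0.1,0,0]],"rot":[[0,0,0],[0,0,0]]}'
python3 -m pendant '{"hand":[0,0],"dp":[[0.1,0,0],[0.1,0,0]],"rot":[[0,0,0],[0,0,0]]}'
python3 -m pendant '{"hand":[0,0],"dp":[[0.1,0,0],[0.1,0,0]],"rot":[[0,0,0],[0,0,0]]}'
python3 -m pendant '{"hand":[0,0],"dp":[[0.1,0,0],[0.1,0,0]],"rot":[[0,0,0],[0,0,0]]}'
python3 -m pendant '{"hand":[0,0],"dp":[[0.1,0,0],[0.1,0,0]],"rot":[[0,0,0],[0,0,0]]}'
```

```text
time: 6.67
ee_pos: [0.5319, 0.0843, 0.1275]
ee_rot: [2.36, 2.073, -0.0]
wrist_force: [0.2, -3.6, 2.4]
width: 0.0003
time: 6.83
ee_pos: [0.5319, 0.0847, 0.1275]
ee_rot: [2.361, 2.072, -0.001]
wrist_force: [-1.2, -4.1, 3.1]
width: 0.0005
time: 7.0
ee_pos: [0.5321, 0.0854, 0.1275]
ee_rot: [2.361, 2.072, -0.002]
wrist_force: [-0.4, -6.2, 2.9]
width: 0.0003
time: 7.17
ee_pos: [0.5321, 0.0864, 0.1275]
ee_rot: [2.361, 2.072, -0.002]
wrist_force: [-0.9, -5.7, 3.2]
width: 0.0007
time: 7.33
ee_pos: [0.5324, 0.0876, 0.1276]
ee_rot: [2.361, 2.072, -0.001]
wrist_force: [-0.4, -4.9, 3.0]
width: 0.0004
time: 7.5
ee_pos: [0.5325, 0.0887, 0.1275]
ee_rot: [2.361, 2.072, -0.001]
wrist_force: [-0.1, -4.5, 2.5]
width: 0.0003
time: 7.67
ee_pos: [0.5327, 0.0899, 0.1276]
ee_rot: [2.361, 2.073, -0.001]
wrist_force: [-0.0, -4.9, 3.6]
width: 0.0002
```

```bash
python3 -m pendant '{"hand":[0,0],"dp":[[0.1,0,0],[0.1,0,0]],"rot":[[0,0,0],[0,0,0]]}'
python3 -m pendant '{"hand":[0,0],"dp":[[0.1,0,0],[0.1,0,0]],"rot":[[0,0,0],[0,0,0]]}'
python3 -m pendant '{"hand":[0,0],"dp":[[0.1,0,0],[0.1,0,0]],"rot":[[0,0,0],[0,0,0]]}'
```

```text
time: 7.83
ee_pos: [0.5328, 0.0911, 0.1275]
ee_rot: [2.361, 2.073, -0.0]
wrist_force: [-0.7, -3.8, 2.6]
width: 0.0008
time: 8.0
ee_pos: [0.5329, 0.0922, 0.1275]
ee_rot: [2.36, 2.073, -0.0]
wrist_force: [-0.8, -4.5, 3.2]
width: 0.0005
time: 8.17
ee_pos: [0.5331, 0.0934, 0.1275]
ee_rot: [2.36, 2.073, 0.0]
wrist_force: [-0.2, -4.1, 2.3]
width: 0.0004
```

```bash
python3 -m pendant '{"hand":[0,0],"dp":[[0.1,0,0],[0.1,0,0]],"rot":[[0,0,0],[0,0,0]]}'
python3 -m pendant '{"hand":[0,0],"dp":[[0.1,0,0],[0.1,0,0]],"rot":[[0,0,0],[0,0,0]]}'
python3 -m pendant '{"hand":[0,0],"dp":[[0.1,0,0],[0.1,0,0]],"rot":[[0,0,0],[0,0,0]]}'
python3 - <<'E'
from h import *
import cv2
c=vision.capture("scene")
cv2.imwrite("pics/z7.png",cv2.resize(c[160:230,280:380],(800,560),interpolation=cv2.INTER_NEAREST))
E
```

```text
time: 8.33
ee_pos: [0.5333, 0.0945, 0.1275]
ee_rot: [-2.36, -2.073, -0.001]
wrist_force: [1.4, -3.1, 1.7]
width: 0.0005
time: 8.5
ee_pos: [0.5333, 0.0955, 0.1275]
ee_rot: [-2.36, -2.073, -0.0]
wrist_force: [0.9, -1.5, 1.7]
width: 0.0003
time: 8.67
ee_pos: [0.5335, 0.0965, 0.1275]
ee_rot: [-2.36, -2.073, -0.001]
wrist_force: [0.5, -2.4, 0.4]
width: 0.0007
```

View pics/z7.png

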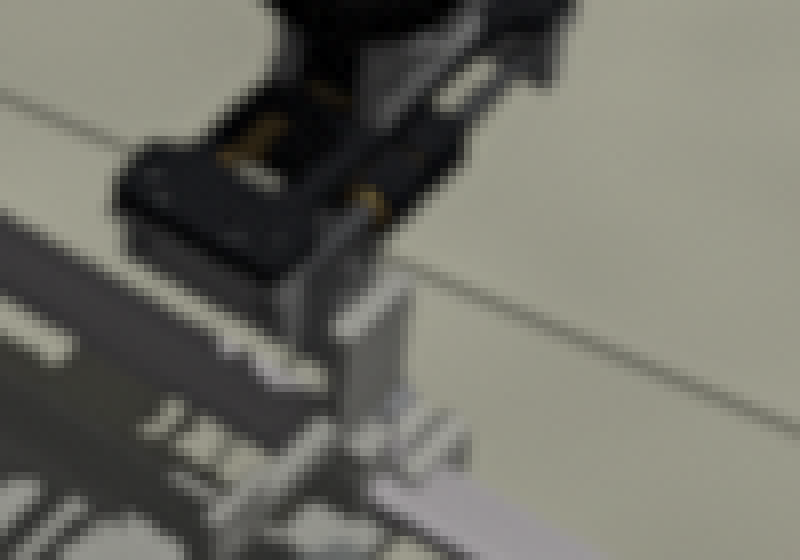

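```bash
python3 -m pendant '{"hand":[0,0],"dp":[[0.1,0,0],[0.1,0,0]],"rot":[[0,0,0],[0,0,0]]}'
python3 -m pendant '{"hand":[0,0],"dp":[[0.1,0,0],[0.1,0,0]],"rot":[[0,0,0],[0,0,0]]}'
python3 - <<'E'
from h import *
import cv2
c=vision.capture("scene")
cv2.imwrite("pics/z8.png",cv2.resize(c[160:230,280:380],(800,560),interpolation=cv2.INTER_NEAREST))
E
```

```text
time: 8.88
ee_pos: [0.5336, 0.0975, 0.1275]
ee_rot: [-2.36, -2.073, -0.0]
wrist_force: [0.8, -0.6, 0.8]
width: 0.0001
time: 9.05
ee_pos: [0.5337, 0.0984, 0.1275]
ee_rot: [-2.36, -2.073, -0.0]
wrist_force: [-0.2, -1.2, 0.8]
width: 0.0008
```

View pics/z8.png

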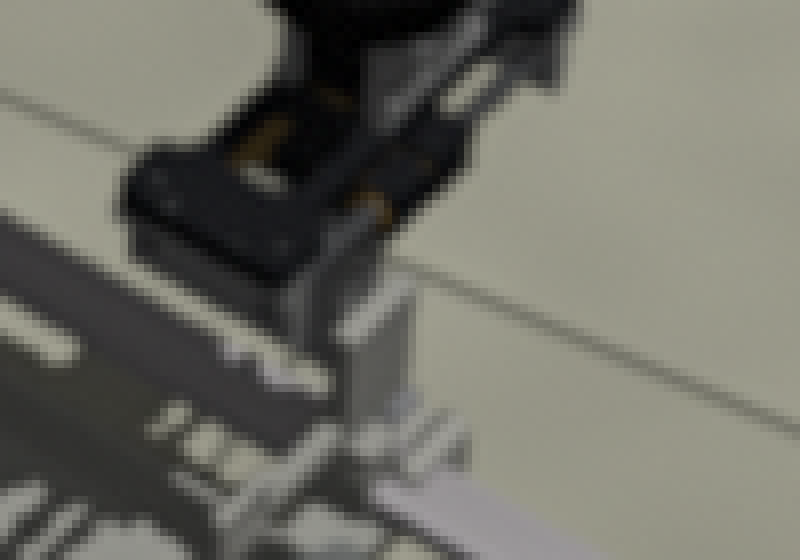

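```bash
python3 -m pendant '{"hand":[0,0],"dp":[[0.1,0,0],[0.1,0,0]],"rot":[[0,0,0],[0,0,0]]}'
python3 -m pendant '{"hand":[0,0],"dp":[[0.1,0,0],[0.1,0,0]],"rot":[[0,0,0],[0,0,0]]}'
python3 - <<'E'
from h import *
import cv2
c=vision.capture("scene")
cv2.imwrite("pics/z9.png",cv2.resize(c[160:230,280:380],(800,560),interpolation=cv2.INTER_NEAREST))
E
```

```text
time: 9.27
ee_pos: [0.5338, 0.0994, 0.1275]
ee_rot: [-2.36, -2.073, -0.0]
wrist_force: [0.9, -1.1, 0.5]
width: 0.0006
time: 9.43
ee_pos: [0.5339, 0.1004, 0.1275]
ee_rot: [-2.36, -2.073, -0.0]
wrist_force: [0.5, -0.5, 0.1]
width: 0.0009
```

View pics/z9.png

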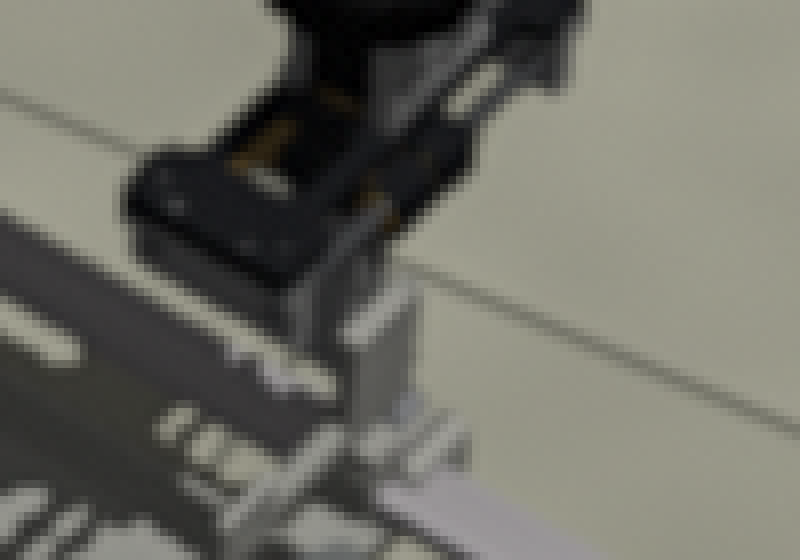

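```bash
python3 -m pendant '{"hand":[0,0],"dp":[[0.1,0,0],[0.1,0,0]],"rot":[[0,0,0],[0,0,0]]}'
python3 -m pendant '{"hand":[0,0],"dp":[[0.1,0,0],[0.1,0,0]],"rot":[[0,0,0],[0,0,0]]}'
python3 - <<'E'
from h import *
import cv2
c=vision.capture("scene")
cv2.imwrite("pics/z10.png",cv2.resize(c[160:230,280:380],(800,560),interpolation=cv2.INTER_NEAREST))
E
```

```text
time: 9.65
ee_pos: [0.5341, 0.1014, 0.1275]
ee_rot: [-2.36, -2.073, -0.0]
wrist_force: [-1.1, -0.4, -0.6]
width: 0.0005
time: 9.82
ee_pos: [0.5342, 0.1024, 0.1275]
ee_rot: [-2.36, -2.073, -0.0]
wrist_force: [-1.0, 0.8, -0.3]
width: 0.0007
```

View pics/z10.png

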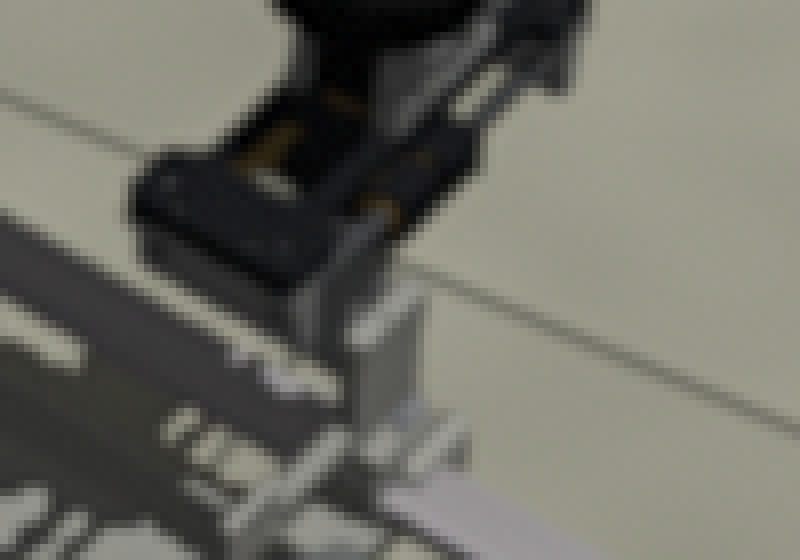

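```bash
python3 -m pendant '{"hand":[0,0],"dp":[[0.1,0,0],[0.1,0,0]],"rot":[[0,0,0],[0,0,0]]}'
python3 -m pendant '{"hand":[0,0],"dp":[[0.1,0,0],[0.1,0,0]],"rot":[[0,0,0],[0,0,0]]}'
python3 - <<'E'
from h import *
import cv2
c=vision.capture("scene")
cv2.imwrite("pics/z11.png",cv2.resize(c[160:230,280:380],(800,560),interpolation=cv2.INTER_NEAREST))
E
```

```text
time: 10.03
ee_pos: [0.5344, 0.1033, 0.1275]
ee_rot: [-2.36, -2.073, -0.0]
wrist_force: [-0.1, -0.5, 0.0]
width: 0.0005
time: 10.2
ee_pos: [0.5345, 0.1044, 0.1276]
ee_rot: [-2.36, -2.073, -0.0]
wrist_force: [-0.1, 0.5, -0.2]
width: 0.0006
```

View pics/z11.png

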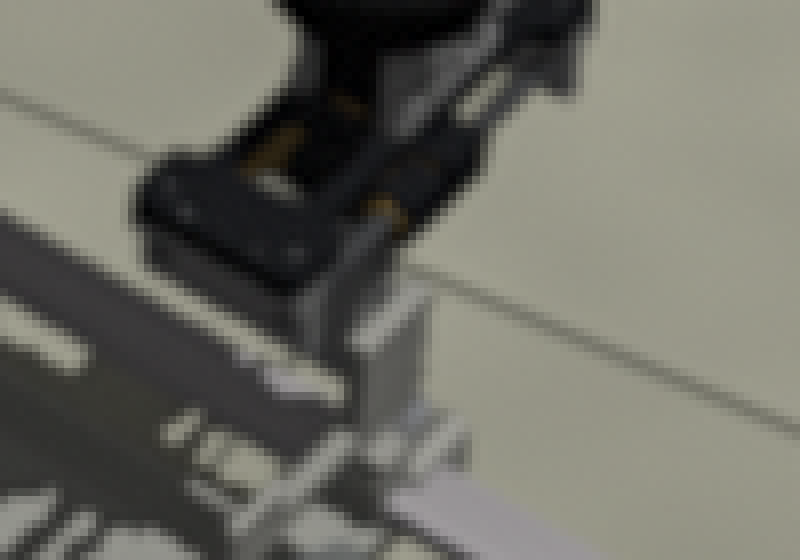

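Run:
```python
from h import *
import cv2
a=np.array([.128,.9918,0])
# tracking tab between pictures by template match, subpixel by upsampling
f0=cv2.imread("pics/scene0.png")
c=vision.capture("scene");cv2.imwrite("pics/s12.png",c)
for p in [(289,174),(280,180),(288.5,172.5)]: print("0",plane("scene",*p,.15)@a)
for p in [(333.7,196.5),(324.7,203)]: print("now",plane("scene",*p,.15)@a)
for p,z in [((327.5,213),.073),((333.5,216),.0775)]: print("ridge",plane("scene",*p,z)@a,plane("scene",*p,z))
z=lambda im,x,y:cv2.resize(im[y:y+30,x:x+30],(390,390),interpolation=cv2.INTER_NEAREST)
cv2.imwrite("pics/z12.png",np.hstack([z(f0,267,165),z(c,315,190)]))
```

```text
0 0.03880427517149809
0 0.03396180738342622
0 0.033676062885437084
now 0.19331395809214078
now 0.18791633770495839
ridge 0.1800961647156606 [0.52074719 0.11437843 0.073     ]
ridge 0.20242167184280282 [0.52565692 0.13625488 0.0775    ]
```

View pics/z12.png

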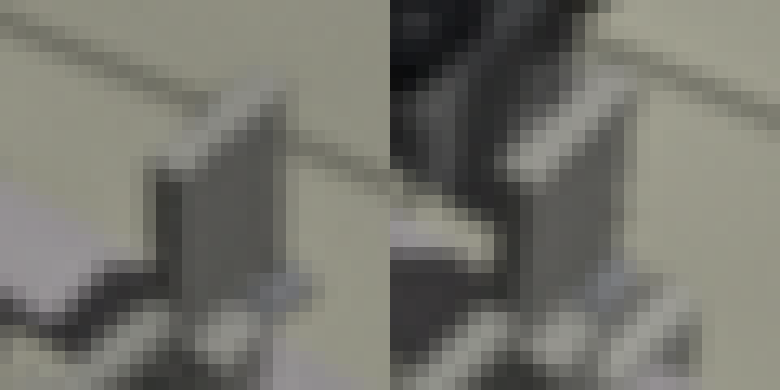

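Run:
```python
from h import *
a=np.array([.128,.9918,0])
g=lambda u,v,z:plane("scene",u,v,z)@a
print(g(333.8,195.8,.15)-g(288.5,171.5,.15), g(323.8,202.7,.15)-g(278.9,177.3,.15), g(332.7,211.9,.075)-g(288.5,187.7,.075))
print(g(332.7,211.9,.075),g(288.5,187.7,.075),plane("scene",332.7,211.9,.075))
```

```text
0.16098874160294996 0.16098214584231732 0.16352146246715832
0.19046116664868198 0.02693970418152368 [0.51067676 0.1261288  0.075     ]
```

```bash
python3 -m pendant '{"hand":[0,0],"dp":[[0.05,0,0],[0.1,0,0]],"rot":[[0,0,0],[0,0,0]]}'
python3 -m pendant '{"hand":[0,0],"dp":[[0.05,0,0],[0.05,0,0]],"rot":[[0,0,0],[0,0,0]]}'
```

```text
time: 10.47
ee_pos: [0.5345, 0.105, 0.1275]
ee_rot: [-2.361, -2.073, 0.0]
wrist_force: [0.7, -0.7, 0.1]
width: 0.0004
time: 10.63
ee_pos: [0.5346, 0.1056, 0.1275]
ee_rot: [-2.36, -2.073, 0.0]
wrist_force: [0.5, -0.6, -0.3]
width: 0.0003
```

```bash
python3 -m pendant '{"hand":[0,0],"dp":[[0.05,0,0],[0.05,0,0]],"rot":[[0,0,0],[0,0,0]]}'
python3 -m pendant '{"hand":[0,0],"dp":[[0.05,0,0],[0.05,0,0]],"rot":[[0,0,0],[0,0,0]]}'
python3 - <<'E'
from h import *
import cv2
a=cv2.imread("pics/s12.png")
c=vision.capture("scene");cv2.imwrite("pics/s13.png",c)
z=lambda im,x,y:cv2.resize(im[y:y+30,x:x+30],(390,390),interpolation=cv2.INTER_NEAREST)
cv2.imwrite("pics/z13.png",np.hstack([z(a,315,190),z(c,315,190)]))
E
```

```text
time: 10.8
ee_pos: [0.5347, 0.1061, 0.1275]
ee_rot: [-2.36, -2.073, -0.0]
wrist_force: [0.0, -1.0, -0.3]
width: 0.0005
time: 10.97
ee_pos: [0.5348, 0.1067, 0.1275]
ee_rot: [-2.36, -2.073, -0.0]
wrist_force: [-0.7, -0.6, 0.8]
width: 0.0002
```

View pics/z13.png

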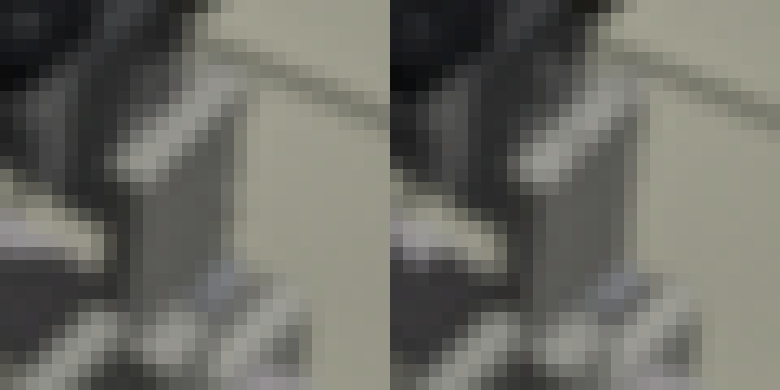

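```bash
python3 -m pendant '{"hand":[0,0],"dp":[[0.05,0,0],[0.05,0,0]],"rot":[[0,0,0],[0,0,0]]}'
python3 -m pendant '{"hand":[0,0],"dp":[[0.05,0,0],[0.05,0,0]],"rot":[[0,0,0],[0,0,0]]}'
```

```text
time: 11.18
ee_pos: [0.5348, 0.1069, 0.1275]
ee_rot: [2.36, 2.073, -0.0]
wrist_force: [0.7, -3.2, 0.8]
width: 0.0005
time: 11.35
ee_pos: [0.5348, 0.107, 0.1275]
ee_rot: [2.361, 2.072, -0.001]
wrist_force: [-0.1, -4.6, 2.0]
width: 0.0004
```

```bash
python3 -m pendant '{"hand":[0,0,0,0,0],"dp":[[-0.3,0,0],[-1,0,0],[-2,0,0],[-3,0,0],[-4,0,0]],"rot":[[0,0,0],[0,0,0],[0,0,0],[0,0,0],[0,0,0]]}'
python3 -m pendant '{"hand":[0,0,0,0,0],"dp":[[0,0,-2],[0,0,-5],[0,0,-8],[0,0,-10],[0,0,-11]],"rot":[[0,0,0],[0,0,0],[0,0,0],[0,0,0],[0,0,0]]}'
python3 -m pendant '{"hand":[0,0,0,0,0],"dp":[[-3,0,0],[-6.5,0,0],[-10,0,0],[-13.5,0,0],[-17,0,0]],"rot":[[0,0,0],[0,0,0],[0,0,0],[0,0,0],[0,0,0]]}'
python3 -m pendant '{"hand":[0,0,0,0,0],"dp":[[-3,0,0],[-6,0,0],[-7,0,0],[-7,0,0],[-7,0,0]],"rot":[[0,0,0],[0,0,0],[0,0,0],[0,0,0],[0,0,0]]}'
python3 - <<'E'
from h import *
import cv2
t=vision.capture("top");c=vision.capture("scene");cv2.imwrite("pics/s14.png",c);cv2.imwrite("pics/t14.png",t)
z=lambda im,x,y:cv2.resize(im[y:y+40,x:x+40],(400,400),interpolation=cv2.INTER_NEAREST)
cv2.imwrite("pics/z14.png",np.hstack([z(t,220,205),z(c,310,185)]))
E
```

```text
time: 11.77
ee_pos: [0.5295, 0.0666, 0.1275]
ee_rot: [2.361, 2.073, -0.0]
wrist_force: [0.1, 0.6, -0.1]
width: 0.0008
time: 12.18
ee_pos: [0.5306, 0.0672, 0.2403]
ee_rot: [2.36, 2.071, 0.004]
wrist_force: [0.2, -0.3, -0.7]
width: 0.0002
time: 12.6
ee_pos: [0.5067, -0.1029, 0.237]
ee_rot: [-2.361, -2.072, 0.001]
wrist_force: [1.1, 0.2, -0.6]
width: 0.0006
time: 13.02
ee_pos: [0.4984, -0.1702, 0.237]
ee_rot: [-2.361, -2.071, 0.0]
wrist_force: [0.5, 0.4, -1.0]
width: 0.0005
```

View pics/z14.png

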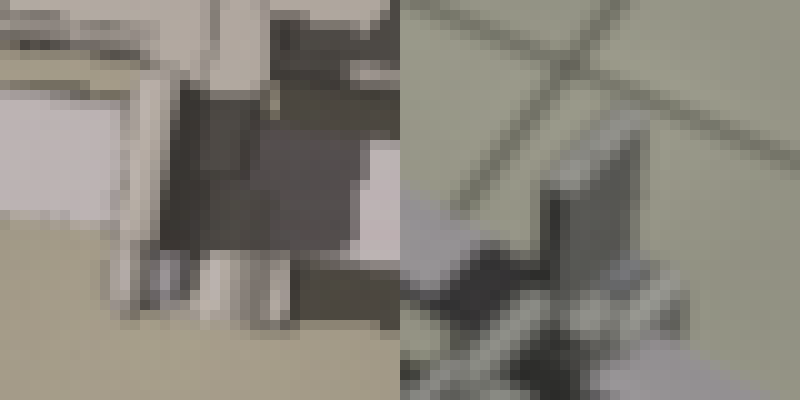

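View pics/t14.png

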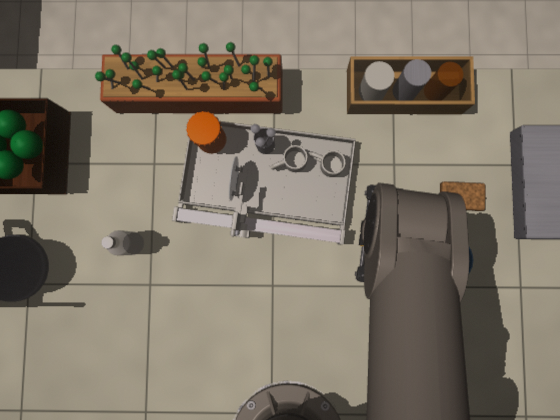

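Run:
```python
from h import *
a=np.array([.128,.9918,0])
for u in (236.5,237,237.5): print(u,plane("top",u,233,.075)@a)
g=lambda u,v,z:plane("scene",u,v,z)@a
# corner picks z14: right-top (645-400,105), left (540-400,185)
print(g(334.5,195.5,.15)-g(288.5,171.5,.15), g(324,203.5,.15)-g(278.9,177.3,.15))
import cv2
# sub-pixel change of tab between last pushed and now
p=cv2.imread("pics/s13.png")[192:215,322:338];c=cv2.imread("pics/s14.png")
r=cv2.matchTemplate(c[188:220,316:344],p,cv2.TM_CCOEFF_NORMED);print(cv2.minMaxLoc(r))
```

```text
236.5 0.1874713242719862
237 0.1862739486800239
237.5 0.18507661156582275
0.16186482713924488 0.16315201925841105
(-0.3711710274219513, 0.48146963119506836, (0, 0), (12, 9))
```

Run:
```python
from workcell import workorder
print(workorder.hand_in())
```

```text
the job is handed in; nothing more can be done
None
```

I pushed the stop along the rail with the closed fingertips until it went over the first ridge and into the notch. Then I backed the fingers off and lifted them clear. The job was handed in after about 13 s of robot time.

**Force:** It was about 1 N along the rail, 5–6 N over the first ridge, and about 0–1 N down into the notch. It then rose firmly to 4.6 N at the foot of the second ridge, which takes about 16 N to pass. I stopped pushing there.

**Position:** The last top picture shows the pin between the two ridges. I measured it at 0.185–0.187 m along the rail, against 0.185 m for the notch. The scene picture gave a travel of 0.162–0.163 m, against about 0.1635 m expected.

**Other things:** The saucer and cups look unmoved in the pictures, and the fingers are well clear of the rack.

**Checks that disagreed or failed:**
- The two cameras differ by about 5 mm in absolute position. Heights triangulated from the two views came out up to 11 mm below the stated ones, so I relied on measurements within each view and on the force.
- A template match of the tab before and after release failed because the background had changed. I ignored it.
- I saw no distinct jump; the click shows only as the force drop, then the firm rise. The pin's 1–2 mm offset from the notch is about as fine as these pictures can measure.

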